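# Register the stencil plate on the printing jig

### The arm

A 6-joint arm with a two-finger parallel gripper is mounted at the origin on the work surface. World frame = base frame: x ahead of the robot, y to its left, z up, the work surface at z = 0. Lengths are in m, angles in rad, forces in N, time in s.
With the tool pointing down it reaches from about 0.25 to 0.725 m from the base axis. Payload 9.7 kg.
Tool frame: the origin (TCP) lies midway between the tips of the shut fingers; the grasp point (between the pads) lies arm.hold_point_z behind it (arm.hold_point_z is the distance from the TCP to the grasp point, in m); z points along the fingers, y is the line along which they close (so a half turn about z gives the same grasp; the last joint's range is limited). The gripper opens to 85 mm and grips with 20 to 120 N. Pads are 22 mm wide; open, the fingers measure 114 mm over their backs; the gripper's body (76 mm by 85 mm) begins 54 mm behind the grasp point. The pads swing forward as they close: fully open they stand 13 mm farther back than shut.
Start: joints at [1.215, 0.087, 0.176, 1.66, 0, 1.571], TCP at [0.192, 0.516, 0.231] pointing down, gripper open.
Joint ranges: [-3.13, 3.13], [-0.85, 1.81], [-1.15, 1.24], [-2.2, 2.28], [-1.44, 1.52], [-3.14, 3.14]. Speed limits (rad/s): [2.22, 2.22, 2.57, 3.14, 3.14, 3.14].

### API

Orientations are given as [roll, pitch, yaw] about the fixed x, y, z axes, in that order (R = Rz(yaw) Ry(pitch) Rx(roll)).
In Python, from rig import arm gives the robot as it stands.
- The arm moves only by the tool hand_motion, called after "Emit:" by a JSON object that holds its "method" and its "body", one argument or row to a line. Schema: {"type":"object","properties":{"ticks":{"type":"array","items":{"type":"array","items":{"type":"number"},"minItems":7,"maxItems":7},"minItems":1,"maxItems":5},"clamp_n":{"type":"number"},"only":{"type":"string"},"quiet":{"type":"boolean"},"lines":{"type":"string"}},"required":["ticks"],"additionalProperties":false}. ticks is a list of rows, 1 to 5 of them, each of 7 numbers: dx, dy, dz in shares of the most that a row can go, 1 being 62.5 mm, then a rotation vector rx, ry, rz in fractions of the full range, 1 being pi rad, then the finger opening in m; each row shifts and turns the commanded pose from where the row before left it, along the tool's axes as they then stand; what a row does not reach is not made up. A row lasts 1/8 s, in which the tool goes at most 0.0625 m and 0.188 rad, less where a joint would pass 70% of its speed; a pose out of reach is approached as far as the arm can. The fingers move at their own pace and stop on an object; clamp_n is the grip in N (left out, the last holds). Time passes only in rows, so rows that do not move let the fingers close. The tool returns the time, the measured TCP pose, the force, the opening and the grip force at its end. only (a regular expression) keeps the lines of the reply that match it, lines (a string "A,B") keeps lines A to B, and quiet returns only ok. No shift or turn number may pass 1 either way. Input that does not fit is refused with a message, and nothing moves.
- arm.read_state(): the state, without advancing time (a new reading comes with each control period).
- arm.snapshot(name): name is "side" or "top"; returns a dict with "color" (480x640x3 uint8, red, green, blue), "z_map" (480x640 float32, m along the optical axis (not along the pixel's ray), 0 where there is no reading), "vfov" (degrees; the focal length in pixels is half the picture's height over the tangent of half this angle, whatever the lens; pixels are square), "cx", "cy" (the principal point, pixels), "world_from_camera" (4x4, takes a point from camera to world coordinates). Camera axes: x right, y down, z forward; pixel columns grow to the right and rows downward; lengths in m; the calibration is good to about 2 mm. A picture is of the moment at which its call begins.
- arm.finish_job(): hands the job in; it is judged then, once.
The state is a dict: "time_s": time; "qpos": joint angles; "joint_vel": joint speeds; "effort": joint torques, N m; "position": TCP position; "tcp_rot": TCP orientation; "force": force on the tool from outside, world axes, zero at the start; "moment": the same for the moment, N m; "gripper_width": finger opening in m; "grasp_force": force on a finger pad.
Only numpy, scipy, OpenCV 4.12 (cv2) and the standard library are available. Lean on these libraries where they do the work, as an engineer would, in place of code of your own. Each camera call takes 0.05 s, during which the arm holds its last target. There are 200 camera calls.

### The job

The aluminium stencil plate is riding on top of the printing jig's two locating pins. Push it across the bed with the fingertips, with the wooden fence as a guide, until its two small holes drop over the pins and it lies flat on the bed; do not pick it up. Leave everything else where it is, and let the plate go at the end.

Things in the scene. Friction and masses are not known exactly. Their poses are not given: they have to be found in the camera images.
- stencil: Loose aluminium stencil plate, 140 mm (its x) by 230 mm (its y), 6 mm thick, 0.3 to 0.55 kg, with three 37 x 45 mm windows and two small round holes. Origin: centre of its underside; z up out of the plate. At the start it rides on both pins, hidden under it, near edge on the bed (tilt about 0.08 rad), askew by up to 0.07 rad, 10 to 17 mm short of the fence, 24 to 40 mm left or right of its seat.
- rim (a point): Middle of the top of the plate's near rim (plate frame x -66, y 0, z 20 mm). The rim is 8 mm thick, stands 14 mm above the plate (20 mm above its underside) and runs along the near (-x) edge and both ends (-y, +y); the far (+x) edge is bare. The plate slides under a push of some 2 to 15 N and rests wherever it is left.
- hole0 (a point): Centre of the plate's right-hand (-y) hole, 12 mm in diameter, in the bare strip, at the plate's upper face (6 mm above its underside); plate frame x +40, y -60 mm. When both holes come over the pins, the plate's far side drops about 9 mm and it lies level.
- hole1 (a point): The same for the left-hand (+y) hole: plate frame x +40, y +60 mm
- jig: Fixed printing jig on the table: plywood bed 18 mm thick, from x -115 to +155 and y -200 to +200 mm in its frame. Origin on the table's surface; x points away from the robot, y to the left (turned by up to 0.17 rad), z up. Seated, the plate has its origin 18 mm above the jig's origin and its axes along the jig's.
- fence (a point): Middle of the fence's near face, at its top (jig frame x +70.5, y 0, z 42 mm). Fixed wooden fence on the bed, 20 mm thick, 24 mm high, 230 mm long along y: as long as the plate, so the seated plate's ends are flush with the fence's ends and its far edge lies along the fence with 0.5 mm to spare.
- pin0 (a point): Tip of the jig's right-hand steel locating pin, which fits hole0: 8 mm in diameter, round-ended, standing 9.5 mm above the bed; jig frame x +40, y -60 mm
- pin1 (a point): The same for the left-hand pin, which fits hole1: jig frame x +40, y +60 mm
- pot: small blue lidded paint pot, 44 mm across, 46 mm tall, standing on the jig's bed behind the fence; origin under its centre; leave it alone
- brush: 145 mm flat wooden brush lying on the jig's bed behind the fence, along the fence; leave it alone
- tray: red plastic paint tray, 280 x 180 mm, 40 mm high, on the table at the robot's left; origin under its centre; leave it alone
- roller: paint roller with a yellow handle, about 200 mm long, 44 mm high, lying at the robot's right; leave it alone
- bottle: white bottle, 64 mm across, 150 mm tall, standing at the robot's right; leave it alone

How it is judged:
At the end, for the whole second after the job is handed in: Both holes are over their own pins (centres within 3.5 mm) and down (within about 2 mm of fully home), the plate lies flat on the bed (tilt under 0.02 rad) and still (horizontal distance between hole0 and pin0 below 0.0035 m and horizontal distance between hole1 and pin1 below 0.0035 m and z of each of hole0, hole1 in the frame of jig below 0.0262 m and z of stencil in the frame of jig below 0.0202 m and angle between stencil's own z axis and vertical below 0.02 rad and linear speed of stencil below 0.01 m/s); the robot touches nothing.
It fails at once if the plate is pushed with the arm or the gripper's body instead of the fingers (contact force between the arm and stencil above 3 N).
It fails at once if the plate is picked up: its middle more than 15 mm above its seated height, or tipped by more than 0.16 rad (z of stencil in the frame of jig above 0.033 m or angle between stencil's own z axis and vertical above 0.16 rad).
It fails at once if another loose thing is shifted by more than 20 mm (distance of any of pot, brush, tray, roller, bottle from where it was at the start of the episode above 0.02 m).
It also fails if it takes over 42 s, if anything falls off the work surface, if the arm or the gripper's body presses on something with over 40 N, if the wrist force passes 120 N, or if a joint passes its speed limit or range.

## Working session

There is one attempt and no reset: what is moved stays moved. The work goes in short steps, Python scripts to look and compute and a tool call to move; the robot and the scene stay as the last step left them, time stands still between calls to the robot, and variables do not carry over. Pictures are saved under pics/ and viewed, at most 10 in all, crops included, and the job is handed in when it is done.

```bash
ls; mkdir -p pics; python3 - <<'E'
from rig import arm
import cv2,numpy as np
s=arm.read_state();print(s, arm.hold_point_z)
for n in("top","side"):
    d=arm.snapshot(n);cv2.imwrite(f"pics/{n}0.png",d["color"][:,:,::-1]);np.savez(f"/tmp/{n}0.npz",**d)
    print(n,d["vfov"],d["cx"],d["cy"],d["world_from_camera"].round(4).tolist(),[k for k in d])
E
```

```text
pics
rig.py
{'time_s': 0.0, 'qpos': array([ 1.21500092e+00,  8.74823999e-02,  1.75126694e-01,  1.65976733e+00,
       -2.56049473e-06,  1.57078793e+00]), 'joint_vel': array([-0.00085103,  0.0010431 ,  0.0010057 , -0.00064878,  0.00201392,
       -0.00050527]), 'effort': array([ 1.57101225e-03, -5.20383596e+01,  4.64810264e+01,  1.60456676e-02,
        4.47708396e-05, -6.92441517e-07]), 'position': array([0.19151018, 0.51535035, 0.23056696]), 'tcp_rot': array([-3.14026594e+00,  2.54934932e-06,  2.78580565e+00]), 'force': array([-0.09652496, -0.45141733, -0.95714982]), 'moment': array([-0.00483539,  0.00888568,  0.00860559]), 'grasp_force': 0.0, 'gripper_width': 0.08551499978013427} 0.0187
top 57.06163358522943 323.6062780349274 232.56087207355077 [[0.0132, -0.9995, 0.0276, 0.5788], [-0.9999, -0.0131, 0.0026, 0.0353], [-0.0023, -0.0277, -0.9996, 1.0509], [0.0, 0.0, 0.0, 1.0]] ['color', 'z_map', 'vfov', 'cx', 'cy', 'world_from_camera']
side 50.068848980758744 320.3201403862117 238.02181921110923 [[-0.9967, -0.0512, 0.0636, 0.5638], [-0.0811, 0.5279, -0.8454, 1.0457], [0.0097, -0.8477, -0.5303, 0.6696], [0.0, 0.0, 0.0, 1.0]] ['color', 'z_map', 'vfov', 'cx', 'cy', 'world_from_camera']
```

View pics/top0.png

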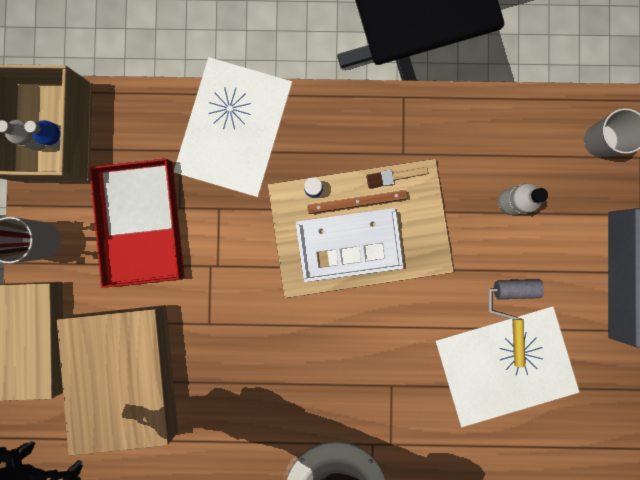

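View pics/side0.png

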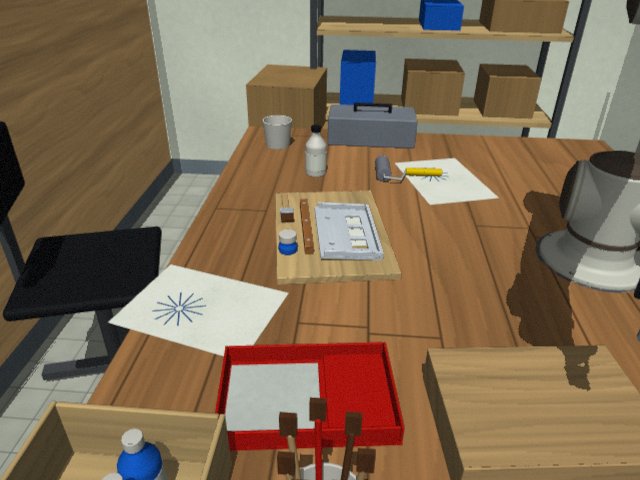

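The top view shows the plate at about (350,245), left of and short of the fence (309,212)-(408,199). Its holes are near (321,231) and (373,224). The side view shows the same, with the pot and brush behind the fence. Next I'll enlarge the crop and measure.

```bash
cat > look.py <<'E'
import numpy as np,cv2
from rig import arm
def snap(n="top"): return arm.snapshot(n)
def ray(d,uv,z):
    """pixels -> world xy points on the horizontal plane z"""
    uv=np.atleast_2d(uv).astype(float);f=240/np.tan(np.radians(d["vfov"])/2)
    r=np.c_[(uv[:,0]-d["cx"])/f,(uv[:,1]-d["cy"])/f,np.ones(len(uv))]
    T=d["world_from_camera"];w=r@T[:3,:3].T;t=T[:3,3]
    return t+w*((z-t[2])/w[:,2])[:,None]
def cloud(d):
    h,w=d["z_map"].shape;u,v=np.meshgrid(np.arange(w),np.arange(h));f=240/np.tan(np.radians(d["vfov"])/2);z=d["z_map"]
    T=d["world_from_camera"]
    return np.stack([(u-d["cx"])/f*z,(v-d["cy"])/f*z,z],-1)@T[:3,:3].T+T[:3,3]
def crop(d,name,x0,y0,x1,y1,k):
    c=d["color"][y0:y1,x0:x1,::-1];cv2.imwrite(name,cv2.resize(c,None,fx=k,fy=k,interpolation=cv2.INTER_CUBIC))
def masks(d):
    hsv=cv2.cvtColor(d["color"],cv2.COLOR_RGB2HSV).astype(int);H,S,V=[hsv[...,i] for i in range(3)]
    return H,S,V
E
python3 - <<'E'
import numpy as np,cv2
from look import *
d=dict(np.load("/tmp/top0.npz"))
crop(d,"pics/c0.png",260,150,460,300,4)
H,S,V=masks(d)
for p in [(330,206),(350,220),(345,240),(321,231),(373,224),(322,259),(350,256),(300,270),(350,282),(420,250)]:
    print(p,H[p[1],p[0]],S[p[1],p[0]],V[p[1],p[0]],cloud(d)[p[1],p[0]].round(4))
E
```

```text
(330, 206) 11 157 151 [0.6675 0.0241 0.0445]
(350, 220) 108 6 228 [ 0.6367 -0.0226  0.0326]
(345, 240) 115 7 227 [ 0.5904 -0.0118  0.0292]
(321, 231) 18 104 179 [0.611  0.0441 0.0147]
(373, 224) 18 103 196 [ 0.6289 -0.0774  0.0178]
(322, 259) 18 103 178 [0.5455 0.0409 0.0194]
(350, 256) 30 9 236 [ 0.5534 -0.0243  0.0201]
(300, 270) 18 102 188 [0.5191 0.0919 0.0181]
(350, 282) 18 102 188 [ 0.4928 -0.0251  0.0185]
(420, 250) 18 102 188 [ 0.5695 -0.1873  0.0205]
```

View pics/c0.png

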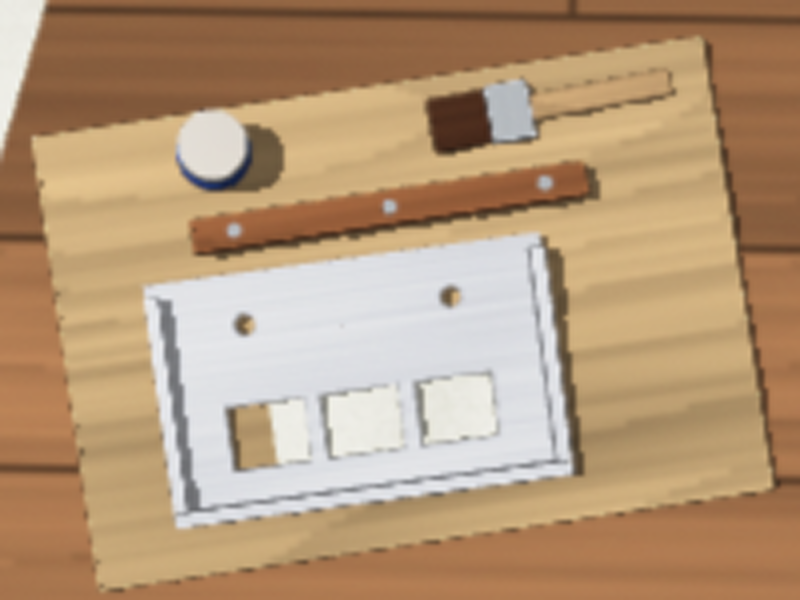

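The crop shows the fence's top edge from (190,250) to (590,195) in crop pixels. The holes are at (245,324) and (451,296), and the plate is nearly parallel to the fence, so it has to go right (-y) and forward.

```bash
cat >> look.py <<'E'
def blobs(m,lo,hi,box):
    x0,y0,x1,y1=box;mm=np.zeros(m.shape,np.uint8);mm[y0:y1,x0:x1]=m[y0:y1,x0:x1]
    n,l,s,c=cv2.connectedComponentsWithStats(mm,connectivity=4)
    return [(c[i],s[i,4],l==i) for i in range(1,n) if lo<=s[i,4]<=hi]
def fence(d):
    H,S,V=masks(d)
    b=max(blobs((H<=14)&(S>125)&(V>90),200,3000,(300,180,415,220)),key=lambda b:b[1])
    (c,wh,a)=cv2.minAreaRect(np.argwhere(b[2])[:,::-1].astype(np.float32))
    q=ray(d,cv2.boxPoints((c,wh,a)),.042)
    return ray(d,c,.042)[0],q
def plate(d,box=(295,195,425,300)):
    """subpixel hole centres (darkness-weighted) and bare plate mask"""
    H,S,V=masks(d);w=((S<45)&(V>120))
    p=max(blobs(w,2000,20000,box),key=lambda b:b[1])[2].astype(np.uint8)
    cs,_=cv2.findContours(p,cv2.RETR_EXTERNAL,cv2.CHAIN_APPROX_NONE)
    full=np.zeros_like(p);cv2.drawContours(full,cs,-1,1,-1)
    inner=cv2.erode(full,np.ones((5,5)))
    hs=blobs((inner>0)&(S>35),5,60,box);out=[]
    for c,n,_ in hs:
        u,v=np.round(c).astype(int);uu,vv=np.meshgrid(np.arange(u-4,u+5),np.arange(v-4,v+5))
        wt=np.clip(S[v-4:v+5,u-4:u+5]-12,0,None).astype(float);out.append((float((uu*wt).sum()/wt.sum()),float((vv*wt).sum()/wt.sum()),int(n)))
    return out,cs
E
python3 - <<'E'
from look import *
d=dict(np.load("/tmp/top0.npz"))
c,q=fence(d);print("fence",c.round(4),q.round(4).tolist())
h,cs=plate(d);print(h)
for x in h: print(ray(d,x[:2],.018+.0145).round(4))
H,S,V=masks(d)
q=cv2.minAreaRect(max(cs,key=len));print("plate rect",q,ray(d,cv2.boxPoints(q),.034).round(4).tolist())
C=cloud(d);bed=cv2.morphologyEx(((C[...,2]>.011)&(C[...,0]>.45)&(abs(C[...,1])<.25)).astype(np.uint8),cv2.MORPH_OPEN,np.ones((5,5)))
b=max(blobs(bed,5000,99999,(240,140,480,310)),key=lambda b:b[1])
r=cv2.minAreaRect(np.argwhere(b[2])[:,::-1].astype(np.float32));Q=ray(d,cv2.boxPoints(r),.018);print("bed",Q.round(4).tolist(),Q.mean(0))
# side view: fence top triangulation check by depth, plate far edge heights
s=dict(np.load("/tmp/side0.npz"));Cs=cloud(s);m=(Cs[...,2]>.036)&(Cs[...,2]<.06)&(abs(Cs[...,0]-.66)<.06)&(abs(Cs[...,1])<.13)
print("side fence/rim z med",np.median(Cs[m],0),"top fence z",np.median(C[195:210,310:405,2][C[195:210,310:405,2]>.035]))
E
```

```text
fence [ 0.6786 -0.0378  0.042 ] [[0.6702, 0.0773, 0.042], [0.7077, -0.1496, 0.042], [0.6871, -0.1529, 0.042], [0.6496, 0.0739, 0.042]]
[(372.3255620316403, 223.73105745212322, 17), (320.9398998330551, 230.80217028380633, 18)]
[[ 0.6288 -0.0743  0.0325]]
[[0.6109 0.0441 0.0325]]
plate rect ((349.41387939453125, 244.64620971679688), (61.69352722167969, 101.4312515258789), 82.33319854736328) [[0.633, 0.1042, 0.034], [0.6673, -0.1273, 0.034], [0.5268, -0.1474, 0.034], [0.4927, 0.0832, 0.034]]
bed [[0.7204, 0.1727, 0.018], [0.7858, -0.2228, 0.018], [0.5192, -0.2647, 0.018], [0.4545, 0.128, 0.018]] [ 0.61996943 -0.04673017  0.018     ]
side fence/rim z med [0.67668532 0.01501862 0.04043379] top fence z 0.041477827047745275
```

The manual's scale: shifts go in shares of 62.5 mm and turns go in shares of pi rad. Converting my numbers, 0.187 rad / 3.1416 = 0.0595.

Emit:
{"method": "hand_motion", "body": {
  "ticks": [
    [0, 0, 0, 0, 0, 0.0595, 0.085],
    [0, 0, 0, 0, 0, 0.0595, 0.085],
    [0, 0, 0, 0, 0, 0.0595, 0.085],
    [0, 0, 0, 0, 0, 0.0595, 0.085],
    [0, 0, 0, 0, 0, 0.0595, 0.085]
  ]
}}

```text
time_s: 0.72
position: [0.1915, 0.5154, 0.2308]
tcp_rot: [-3.141, 0.001, 1.845]
force: [-0.3, -0.4, 0.6]
gripper_width: 0.0854
grasp_force: 0.0
```

Emit:
{"method": "hand_motion", "body": {
  "ticks": [
    [0, 0, 0, 0, 0, 0.0595, 0.085],
    [0, 0, 0, 0, 0, 0.0595, 0.085],
    [0, 0, 0, 0, 0, 0.0595, 0.085],
    [0, 0, 0, 0, 0, 0.0595, 0.085],
    [0, 0, 0, 0, 0, 0.0595, 0.085]
  ]
}}

```text
time_s: 1.35
position: [0.2616, 0.478, 0.2307]
tcp_rot: [-3.081, 0.007, 1.04]
force: [0.0, -0.5, 0.2]
gripper_width: 0.0851
grasp_force: 0.0
```

Emit:
{"method": "hand_motion", "body": {
  "ticks": [
    [0, 0, 0, 0, 0, 0.0595, 0.085],
    [0, 0, 0, 0, 0, 0.0595, 0.085],
    [0, 0, 0, 0, 0, 0.0595, 0.085],
    [0, 0, 0, 0, 0, 0.0595, 0.085],
    [0, 0, 0, 0, 0, 0, 0.085]
  ]
}}

```text
time_s: 1.98
position: [0.3989, 0.333, 0.231]
tcp_rot: [-2.95, 0.095, 0.592]
force: [0.3, 1.7, -0.4]
gripper_width: 0.0849
grasp_force: 0.0
```

```bash
cat >> look.py <<'E'
from scipy.spatial.transform import Rotation as R
def go(x,y,z,yaw):
    """tool-axis shift and turn still needed to reach a pointing-down pose"""
    s=arm.read_state();M=R.from_euler("xyz",s["tcp_rot"])
    t=M.inv().apply(np.array([x,y,z])-s["position"]);w=(M.inv()*R.from_euler("xyz",[np.pi,0,yaw])).as_rotvec()
    print("shift",t.round(4),"turn",w.round(4),"yaw",s["tcp_rot"].round(4),"t",round(s["time_s"],2),"F",s["force"].round(1))
J=np.array([.5997,-.0504]);E=np.array([[.9867,.1623],[-.1623,.9867]])
def jw(a,b): return J+np.array([a,b])@E
def wj(p): return (np.asarray(p)[:2]-J)@E.T
def status(d=None):
    d=d or snap();h,_=plate(d);h=sorted(h,key=lambda x:-x[0])
    for z in(.024,.0325): 
        P=[wj(ray(d,x[:2],z)[0]) for x in h];print("holes jig mm @z",z,[(p*1e3).round(1).tolist() for p in P])
    return d
E
python3 -c "
from look import *
go(.481,-.036,.10,.163)"
```

```text
shift [-0.1248  0.3729  0.0739] turn [-0.1679  0.1342  0.4184] yaw [-2.9502  0.0949  0.5922] t 1.98 F [ 0.3  1.7 -0.4]
```

```bash
python3 -c "
from look import *
print(arm.read_state()['qpos'].round(3))"
```

```text
[0.591 0.101 0.177 1.742 0.191 3.141]
```

The last joint hit its limit, because yaw = q1 + π − q6. I'll turn the other way.

To row units: -0.187 rad / 3.1416 = -0.0595.

Emit:
{"method": "hand_motion", "body": {
  "ticks": [
    [0, 0, 0, 0, 0, -0.0595, 0.085],
    [0, 0, 0, 0, 0, -0.0595, 0.085],
    [0, 0, 0, 0, 0, -0.0595, 0.085],
    [0, 0, 0, 0, 0, -0.0595, 0.085],
    [0, 0, 0, 0, 0, -0.0595, 0.085]
  ]
}}

```text
time_s: 2.6
position: [0.3963, 0.3364, 0.2315]
tcp_rot: [-2.953, -0.098, 1.523]
force: [0.1, -0.9, -0.2]
gripper_width: 0.085
grasp_force: 0.0
```

```bash
python3 -c "
from look import *
go(.481,-.036,.10,-2.978)"
```

```text
shift [-0.3791  0.1183  0.0738] turn [-0.0485 -0.2385 -1.7652] yaw [-2.9526 -0.0984  1.5232] t 2.6 F [ 0.1 -0.9 -0.2]
```

To row units: -0.177 rad / 3.1416 = -0.0563.

Emit:
{"method": "hand_motion", "body": {
  "ticks": [
    [0, 0, 0, -0.0016, -0.0076, -0.0563, 0.085],
    [0, 0, 0, -0.0016, -0.0076, -0.0563, 0.085],
    [0, 0, 0, -0.0016, -0.0076, -0.0563, 0.085],
    [0, 0, 0, -0.0016, -0.0076, -0.0563, 0.085],
    [0, 0, 0, -0.0016, -0.0076, -0.0563, 0.085]
  ]
}}

```text
time_s: 3.22
position: [0.3963, 0.3364, 0.2314]
tcp_rot: [-3.071, -0.093, 2.42]
force: [-0.1, 0.6, 0.2]
gripper_width: 0.0851
grasp_force: 0.0
```

Emit:
{"method": "hand_motion", "body": {
  "ticks": [
    [0, 0, 0, -0.0016, -0.0076, -0.0563, 0.085],
    [0, 0, 0, -0.0016, -0.0076, -0.0563, 0.085],
    [0, 0, 0, -0.0016, -0.0076, -0.0563, 0.085],
    [0, 0, 0, -0.0016, -0.0076, -0.0563, 0.085],
    [0, 0, 0, -0.0016, -0.0076, -0.0563, 0.085]
  ]
}}

```text
time_s: 3.85
position: [0.3962, 0.3364, 0.2315]
tcp_rot: [-3.141, 0.002, -2.973]
force: [0.5, 0.1, -0.5]
gripper_width: 0.0855
grasp_force: 0.0
```

```bash
python3 -c "
from look import *
go(.481,-.036,.10,-2.978)"
```

```text
shift [-0.0209 -0.3813  0.1318] turn [-0.0008  0.0019  0.0047] yaw [-3.1408e+00  1.9000e-03 -2.9733e+00] t 3.85 F [ 0.5  0.1 -0.5]
```

To row units: -0.0545 m is -0.872, -0.004 m is -0.064, 0.005 rad / 3.1416 = 0.0016.

Emit:
{"method": "hand_motion", "body": {
  "ticks": [
    [-0.064, -0.872, 0, 0, 0, 0.0016, 0.085],
    [-0.064, -0.872, 0, 0, 0, 0, 0.085],
    [-0.064, -0.872, 0, 0, 0, 0, 0.085],
    [-0.064, -0.872, 0, 0, 0, 0, 0.085],
    [-0.064, -0.872, 0, 0, 0, 0, 0.085]
  ]
}}

```text
time_s: 4.47
position: [0.4591, 0.0688, 0.2319]
tcp_rot: [-3.141, 0.002, -2.984]
force: [0.5, 0.5, -0.5]
gripper_width: 0.0851
grasp_force: 0.0
```

Emit:
{"method": "hand_motion", "body": {
  "ticks": [
    [0, -0.872, 0.8, 0, 0, 0, 0.085],
    [0, -0.872, 0.48, 0, 0, 0, 0.085],
    [0, 0, 0.8, 0, 0, 0, 0.085],
    [0, 0, 0.8, 0, 0, 0, 0.085],
    [0, 0, 0.32, 0, 0, 0, 0.085]
  ]
}}

```text
time_s: 5.1
position: [0.4732, -0.0291, 0.0365]
tcp_rot: [3.141, -0.003, -2.985]
force: [-0.0, -0.3, -0.6]
gripper_width: 0.085
grasp_force: 0.0
```

Emit:
{"method": "hand_motion", "body": {
  "ticks": [
    [0, 0, 0.16, 0, 0, 0, 0.085],
    [0, 0, 0, 0, 0, 0, 0.085]
  ]
}}

```text
time_s: 5.35
position: [0.475, -0.0293, 0.0297]
tcp_rot: [-3.141, 0.001, -2.985]
force: [1.0, -0.5, 0.2]
gripper_width: 0.085
grasp_force: 0.0
```

```bash
python3 -c "
from look import *
go(.481,-.036,.016,-2.978);print(wj(arm.read_state()['position']),arm.read_state()['force'])
d=snap();status(d);crop(d,'pics/c1.png',260,150,460,300,4)
d=snap('side');crop(d,'pics/s1.png',260,170,420,290,5)"
```

```text
shift [-0.0049 -0.0075  0.0137] turn [-0.0006  0.0011 -0.0071] yaw [-3.1410e+00  1.1000e-03 -2.9851e+00] t 5.35 F [ 1.  -0.5  0.2]
[-0.11965321  0.04102973] [ 0.97718882 -0.53355859  0.24063356]
holes jig mm @z 0.024 [[25.1, -29.2], [26.7, 91.5]]
holes jig mm @z 0.0325 [[24.8, -28.2], [26.4, 91.5]]
```

View pics/s1.png

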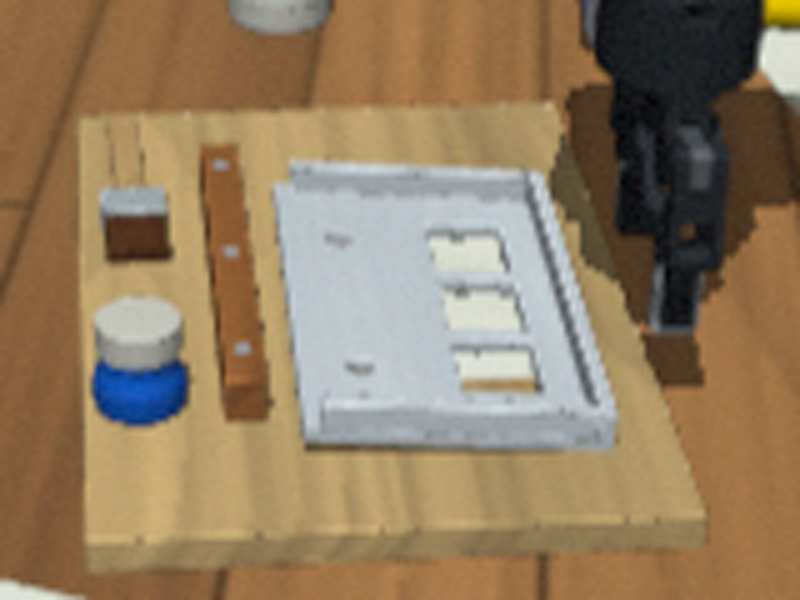

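The side crop shows the near finger's tip at crop (670,333), just clear of the plate's near rim (600,430). The pins are hidden. I'll go down and advance.

To row units: -0.008 m is -0.128, 0.007 m is 0.112, 0.007 rad / 3.1416 = 0.0022.

Emit:
{"method": "hand_motion", "body": {
  "ticks": [
    [0, -0.128, 0.112, 0, 0, 0.0022, 0.085],
    [0, 0, 0.112, 0, 0, 0, 0.085],
    [0, 0, 0, 0, 0, 0, 0.085],
    [-0.128, 0, 0, 0, 0, 0, 0.085],
    [-0.128, 0, 0, 0, 0, 0, 0.085]
  ]
}}

```text
time_s: 6.08
position: [0.4929, -0.0352, 0.0161]
tcp_rot: [-3.141, 0.002, -2.993]
force: [-0.1, -0.5, -0.4]
gripper_width: 0.0849
grasp_force: 0.0
```

Emit:
{"method": "hand_motion", "body": {
  "ticks": [
    [-0.08, 0, 0, 0, 0, 0, 0.085],
    [-0.064, 0, 0, 0, 0, 0, 0.085],
    [-0.048, 0, 0, 0, 0, 0, 0.085],
    [-0.048, 0, 0, 0, 0, 0, 0.085],
    [0, 0, 0, 0, 0, 0, 0.085]
  ]
}}

```text
time_s: 6.7
position: [0.5069, -0.0331, 0.0157]
tcp_rot: [-3.141, 0.001, -2.993]
force: [-1.7, 0.1, 0.5]
gripper_width: 0.0851
grasp_force: 0.7
```

```bash
python3 -c "
from look import *
d=status();print(wj(arm.read_state()['position']))
d=snap('side');crop(d,'pics/s2.png',260,170,420,290,5)"
```

```text
holes jig mm @z 0.024 [[31.4, -29.7], [33.3, 90.8]]
holes jig mm @z 0.0325 [[31.1, -28.7], [33.0, 90.8]]
[-0.08877596  0.03214155]
```

View pics/s2.png

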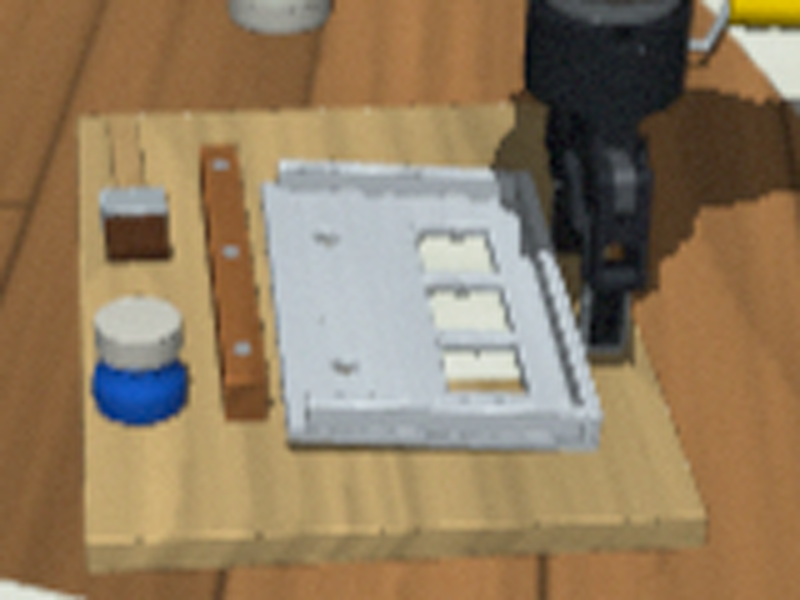

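The fingertips bear on the near rim at crop (600,340), and the plate has moved about 6 mm squarely. I'll carry on to the fence.

To row units: -0.003 m is -0.048, -0.002 m is -0.032, -0.015 rad / 3.1416 = -0.0048.

Emit:
{"method": "hand_motion", "body": {
  "ticks": [
    [-0.048, 0, 0, 0, 0, -0.0048, 0.085],
    [-0.032, 0, 0, 0, 0, 0, 0.085],
    [-0.024, 0, 0, 0, 0, 0, 0.085],
    [0, 0, 0, 0, 0, 0, 0.085]
  ]
}}

```text
time_s: 7.3
position: [0.5136, -0.0321, 0.0158]
tcp_rot: [-3.141, 0.002, -2.978]
force: [-1.2, 0.1, -0.7]
gripper_width: 0.0849
grasp_force: 0.8
```

Emit:
{"method": "hand_motion", "body": {
  "ticks": [
    [-0.016, 0, 0, 0, 0, 0, 0.085],
    [-0.016, 0, 0, 0, 0, 0, 0.085],
    [0, 0, 0, 0, 0, 0, 0.085]
  ]
}}

```text
time_s: 7.68
position: [0.5151, -0.0318, 0.0157]
tcp_rot: [-3.141, 0.001, -2.978]
force: [-4.8, -0.4, -0.1]
gripper_width: 0.0852
grasp_force: 2.3
```

```bash
python3 -c "
from look import *
d=status();print(wj(arm.read_state()['position']))"
```

```text
holes jig mm @z 0.024 [[40.8, -28.2], [40.9, 92.8]]
holes jig mm @z 0.0325 [[40.4, -27.2], [40.6, 92.8]]
[-0.08049464  0.03205268]
```

It has come up to the fence, parallel (both holes at x≈40.6). Now I'll back off, lift and turn to push on the left end.

To row units: 0.055 m is 0.88, -0.04 m is -0.64.

Emit:
{"method": "hand_motion", "body": {
  "ticks": [
    [0.192, 0, 0, 0, 0, 0, 0.085],
    [0, 0.16, -0.64, 0, 0, 0, 0.085],
    [0, 0.32, -0.64, 0, 0, 0, 0.085],
    [0, 0.88, 0, 0, 0, 0, 0.085],
    [0, 0.88, 0, 0, 0, 0, 0.085]
  ]
}}

```text
time_s: 8.35
position: [0.4806, 0.1056, 0.0967]
tcp_rot: [-3.141, 0.004, -2.979]
force: [0.7, 1.6, 0.4]
gripper_width: 0.085
grasp_force: 0.0
```

Emit:
{"method": "hand_motion", "body": {
  "ticks": [
    [-0.72, 0, 0, 0, 0, 0.0555, 0.085],
    [0, 0, 0, 0, 0, 0.0555, 0.085],
    [0, 0, 0, 0, 0, 0.0555, 0.085],
    [0, 0, 0, 0, 0, 0.0555, 0.085],
    [0, 0, 0, 0, 0, 0.0555, 0.085]
  ]
}}

```text
time_s: 8.98
position: [0.5249, 0.1118, 0.096]
tcp_rot: [3.14, 0.002, 2.427]
force: [-0.3, -0.3, 0.1]
gripper_width: 0.0852
grasp_force: 0.0
```

Emit:
{"method": "hand_motion", "body": {
  "ticks": [
    [0, 0, 0, 0, 0, 0.0555, 0.085],
    [0, 0, 0, 0, 0, 0.0555, 0.085],
    [0, 0, 0, 0, 0, 0.0555, 0.085],
    [0, 0, 0, 0, 0, 0.0555, 0.085],
    [0, 0, 0, 0, 0, 0, 0.085]
  ]
}}

```text
time_s: 9.6
position: [0.5249, 0.1117, 0.096]
tcp_rot: [3.139, 0.0, 1.736]
force: [0.6, 0.5, -0.2]
gripper_width: 0.0852
grasp_force: 0.0
```

```bash
python3 -c "
from look import *
go(*jw(0,.169),.016,1.7345);d=status()"
```

```text
shift [-0.0032  0.0473  0.0802] turn [0.0024 0.0004 0.0013] yaw [3.1392e+00 4.0000e-04 1.7358e+00] t 9.6 F [ 0.6  0.5 -0.2]
holes jig mm @z 0.024 [[40.7, -28.2], [40.9, 92.8]]
holes jig mm @z 0.0325 [[40.3, -27.2], [40.5, 92.8]]
```

To row units: 0.047 m is 0.752, 0.04 m is 0.64, 0.001 rad / 3.1416 = 0.0003.

Emit:
{"method": "hand_motion", "body": {
  "ticks": [
    [-0.048, 0.752, 0, 0, 0, 0.0003, 0.085],
    [0, 0, 0.64, 0, 0, 0, 0.085],
    [0, 0, 0.48, 0, 0, 0, 0.085],
    [0, 0, 0.16, 0, 0, 0, 0.085],
    [0, 0, 0, 0, 0, 0, 0.085]
  ]
}}

```text
time_s: 10.28
position: [0.5718, 0.1164, 0.016]
tcp_rot: [3.141, 0.001, 1.735]
force: [0.7, -0.4, 0.6]
gripper_width: 0.0849
grasp_force: 0.0
```

Emit:
{"method": "hand_motion", "body": {
  "ticks": [
    [-0.08, 0, 0, 0, 0, 0, 0.085],
    [-0.08, 0, 0, 0, 0, 0, 0.085],
    [-0.064, 0, 0, 0, 0, 0, 0.085],
    [-0.064, 0, 0, 0, 0, 0, 0.085],
    [0, 0, 0, 0, 0, 0, 0.085]
  ]
}}

```text
time_s: 10.9
position: [0.5752, 0.0985, 0.0164]
tcp_rot: [3.139, 0.001, 1.733]
force: [-0.1, 0.6, 1.7]
gripper_width: 0.085
grasp_force: 0.6
```

```bash
python3 -c "
from look import *
go(*jw(0,.151),.016,1.7345);d=status()"
```

```text
shift [0.0001 0.     0.0004] turn [ 0.0023  0.0006 -0.0011] yaw [3.1393e+00 6.0000e-04 1.7334e+00] t 10.9 F [-0.1  0.6  1.7]
holes jig mm @z 0.024 [[40.1, -35.5], [40.8, 85.5]]
holes jig mm @z 0.0325 [[39.7, -34.5], [40.4, 85.5]]
```

To row units: -0.004 m is -0.064.

Emit:
{"method": "hand_motion", "body": {
  "ticks": [
    [-0.064, 0, 0, 0, 0, 0, 0.085],
    [-0.064, 0, 0, 0, 0, 0, 0.085],
    [-0.064, 0, 0, 0, 0, 0, 0.085],
    [-0.064, 0, 0, 0, 0, 0, 0.085],
    [0, 0, 0, 0, 0, 0, 0.085]
  ]
}}

```text
time_s: 11.58
position: [0.5775, 0.0823, 0.0157]
tcp_rot: [3.14, 0.001, 1.733]
force: [0.1, 1.4, 0.2]
gripper_width: 0.0848
grasp_force: 0.0
```

Emit:
{"method": "hand_motion", "body": {
  "ticks": [
    [-0.048, 0, 0, 0, 0, 0, 0.085],
    [-0.032, 0, 0, 0, 0, 0, 0.085],
    [0, 0, 0, 0, 0, 0, 0.085]
  ]
}}

```text
time_s: 11.95
position: [0.5782, 0.0774, 0.0156]
tcp_rot: [3.141, 0.001, 1.733]
force: [0.3, -0.2, 0.1]
gripper_width: 0.0847
grasp_force: 0.0
```

```bash
python3 -c "
from look import *
d=status();print(wj(arm.read_state()['position']))
C=cloud(d);print(np.median(C[215:222,340:360,2]))"
```

```text
holes jig mm @z 0.024 [[39.4, -55.1]]
holes jig mm @z 0.0325 [[39.1, -54.0]]
[-0.0003954   0.12970284]
0.03279324455133481
```

To row units: -0.0015 m is -0.024.

Emit:
{"method": "hand_motion", "body": {
  "ticks": [
    [-0.024, 0, 0, 0, 0, 0, 0.085],
    [-0.024, 0, 0, 0, 0, 0, 0.085],
    [0, 0, 0, 0, 0, 0, 0.085]
  ]
}}

```text
time_s: 12.38
position: [0.5787, 0.0749, 0.0158]
tcp_rot: [3.14, 0.001, 1.734]
force: [0.4, 0.3, -0.5]
gripper_width: 0.0851
grasp_force: 0.2
```

```bash
python3 -c "
from look import *
d=status();print(wj(arm.read_state()['position']))
crop(d,'pics/c3.png',290,180,440,290,5)"
```

```text
holes jig mm @z 0.024 [[38.0, -55.9]]
holes jig mm @z 0.0325 [[37.6, -54.7]]
[-0.00039163  0.12701581]
```

View pics/c3.png

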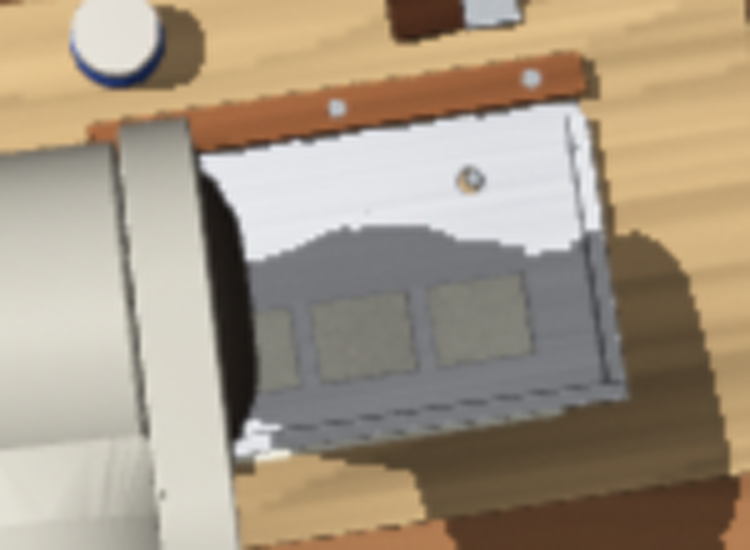

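The pin tip shows in hole0 at crop (475,178), right of the hole's centre (470,180), so 1–2 mm remain. The far edge still lies along the fence.

To row units: -0.001 m is -0.016.

```bash
cat >> look.py <<'E'
def heights(d):
    """plane of the plate's bare strip from depth, in jig coordinates"""
    C=cloud(d);q=(C[...,:2]-J)@E.T;z=C[...,2]
    for n,a,b in(("far right",(.05,.065),(-.1,-.07)),("far mid",(.05,.065),(-.03,.03)),("mid",(.005,.015),(-.09,.03)),("near rim",(-.069,-.063),(-.09,.03))):
        m=(q[...,0]>a[0])&(q[...,0]<a[1])&(q[...,1]>b[0])&(q[...,1]<b[1])&(z<.06);print(n,(np.median(z[m])*1e3).round(1),m.sum(),end="; ")
    print()
E
python3 -c "
from look import *
heights(snap())"
```

```text
far right 23.7 82; far mid 23.9 164; mid 23.8 221; near rim 37.4 139; 
```

Emit:
{"method": "hand_motion", "body": {
  "ticks": [
    [-0.016, 0, 0, 0, 0, 0, 0.085],
    [0, 0, 0, 0, 0, 0, 0.085],
    [0, 0, 0, 0, 0, 0, 0.085]
  ]
}}

```text
time_s: 12.85
position: [0.5788, 0.0741, 0.0158]
tcp_rot: [3.14, 0.0, 1.734]
force: [-0.5, 2.8, -0.2]
gripper_width: 0.0847
grasp_force: 1.4
```

```bash
python3 -c "
from look import *
d=status();heights(d);print(wj(arm.read_state()['position']))"
```

```text
holes jig mm @z 0.024 []
holes jig mm @z 0.0325 []
far right 23.6 83; far mid 23.8 163; mid 23.8 218; near rim 37.4 140; 
[-0.00041556  0.12625101]
```

Emit:
{"method": "hand_motion", "body": {
  "ticks": [
    [-0.016, 0, 0, 0, 0, 0, 0.085],
    [0, 0, 0, 0, 0, 0, 0.085],
    [0, 0, 0, 0, 0, 0, 0.085]
  ]
}}

```text
time_s: 13.28
position: [0.5791, 0.0729, 0.0158]
tcp_rot: [3.14, 0.001, 1.734]
force: [-0.1, 0.7, -0.8]
gripper_width: 0.0853
grasp_force: 0.9
```

```bash
python3 -c "
from look import *
d=status();heights(d);print(wj(arm.read_state()['position']));crop(d,'pics/c4.png',290,180,440,290,5)"
```

```text
holes jig mm @z 0.024 []
holes jig mm @z 0.0325 []
far right 23.4 82; far mid 23.7 162; mid 23.6 219; near rim 37.8 136; 
[-0.00031651  0.1250025 ]
```

The bare strip is level at 24 mm, so the plate has dropped. I'll back off and verify from both views.

To row units: -0.06 m is -0.96, -0.05 m is -0.8.

Emit:
{"method": "hand_motion", "body": {
  "ticks": [
    [0.064, 0, 0, 0, 0, 0, 0.085],
    [0.192, 0, 0, 0, 0, 0, 0.085],
    [0.48, 0, 0, 0, 0, 0, 0.085],
    [0, 0, -0.96, 0, 0, 0, 0.085],
    [0.96, 0, -0.8, 0, 0, 0, 0.085]
  ]
}}

```text
time_s: 13.95
position: [0.5641, 0.1655, 0.1181]
tcp_rot: [3.139, 0.001, 1.731]
force: [1.4, 1.4, 0.6]
gripper_width: 0.0846
grasp_force: 0.0
```

Emit:
{"method": "hand_motion", "body": {
  "ticks": [
    [0.96, 0, 0, 0, 0, 0, 0.085],
    [0, 0, 0, 0, 0, 0, 0.085],
    [0, 0, 0, 0, 0, 0, 0.085]
  ]
}}

```text
time_s: 14.32
position: [0.5536, 0.2255, 0.1155]
tcp_rot: [3.141, 0.001, 1.735]
force: [-0.9, 0.7, -0.5]
gripper_width: 0.0847
grasp_force: 0.0
```

```bash
python3 -c "
from look import *
d=snap();heights(d);a=cv2.resize(d['color'][185:265,290:420],None,fx=5,fy=5,interpolation=2)
crop(d,'pics/c5.png',290,180,430,285,5)
for i,p in enumerate([(40,-60),(40,60)]):
    w=np.r_[jw(*(np.array(p)/1e3)),.0275];T=d['world_from_camera'];c=T[:3,:3].T@(w-T[:3,3]);f=240/np.tan(np.radians(d['vfov'])/2)
    print('pin expected crop px',5*(c[0]/c[2]*f+d['cx']-290),5*(c[1]/c[2]*f+d['cy']-180))
s=snap('side');crop(s,'pics/s5.png',260,170,420,290,5);heights(s)"
```

```text
far right 23.7 81; far mid 23.7 163; mid 23.9 221; near rim 37.9 137; 
pin expected crop px 473.05797702693894 176.65590927348944
pin expected crop px 217.46846748109135 215.2352893783126
far right 21.9 34; far mid 21.9 66; mid 21.6 29; near rim nan 0;
  return _methods._mean(a, axis=axis, dtype=dtype,
  ret = ret.dtype.type(ret / rcount)
```

View pics/c5.png

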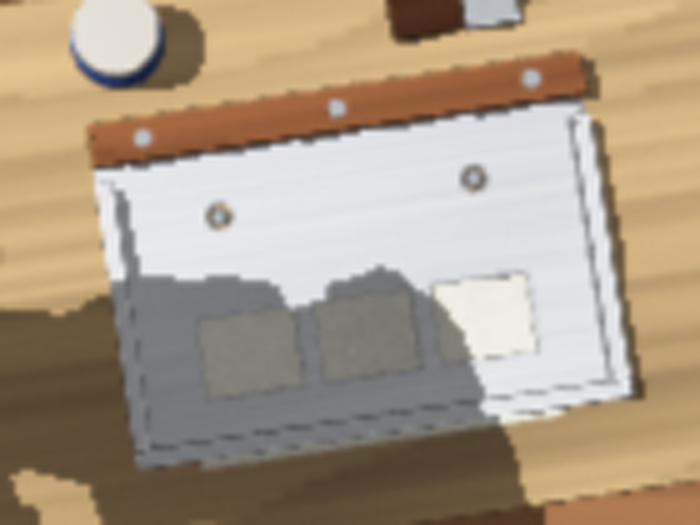

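View pics/s5.png

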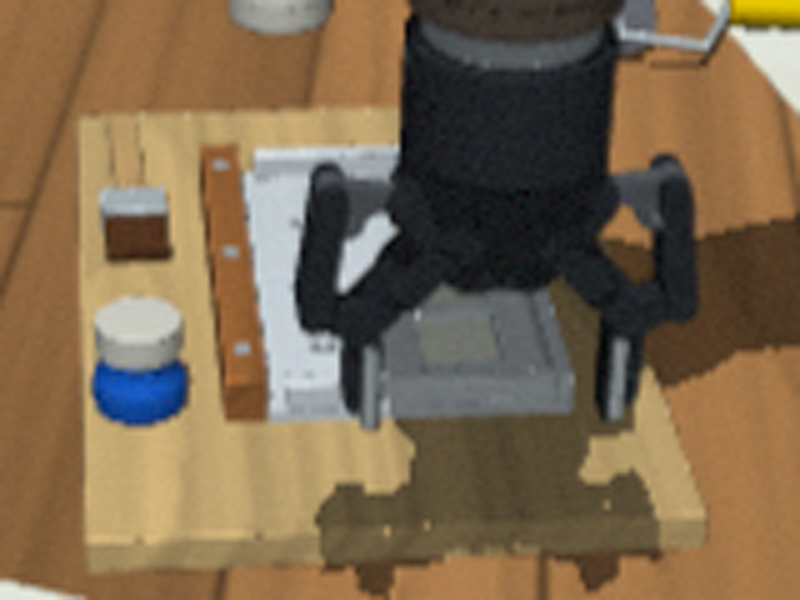

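The top view shows a pin in both holes, at crop (218,216) and (474,178), right where the pins were expected. The plate lies level and flush with the fence, and the side view shows its far edge down against the fence. The gripper is clear, so I'll hand in.

```bash
python3 -c "
from rig import arm
print(arm.finish_job())"
```

```text
the job is handed in; nothing more can be done
None
```

The stencil plate is seated over both pins and lies flat along the fence, nothing else was touched, and I handed the job in at about 14.5 s of the 42 s allowed; no verdict came back.

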